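# Clamp a repaired circuit board onto the spring probes of a board tester

## Task

Take the green circuit board by its heat sink and set it gently on the tester, both tooling pins through its two holes, so that it lies flat on the spring probes without being forced or dropped. Then push the red handle of the toggle clamp down past its over-centre point until it is home on its stop and the rubber foot locks the board down. Feel for the stop rather than leaning hard on the handle, and leave everything else on the bench where it is.

Things in the scene. Friction and masses are not known exactly. Their poses are not given: they have to be found in the camera images.
- board: The green circuit board, loose on the bench, 110 to 220 g: a plate 80 mm (its x) by 110 mm (its y), 2.4 mm thick. Origin: centre of its underside; z up. Parts stand on it: a heat sink (sink_top), chips to 4 mm high, two 10 mm capacitors 13 mm high at x 30, y -6 and x -31, y 20, a socket 9 mm high at its +y edge. The centre is bare, with a silver disc 20 mm across for the clamp's foot.
- sink_top (a point): Centre of the top of the finned aluminium heat sink, 36.4 mm above the board's underside, at x 0, y -32 of the board. The sink is 18 mm thick along the board's y (grip it across this), 50 mm long along x, 34 mm tall, and is most of the board's weight. Within 12 mm either side of its mid line (x) the board beside it is bare.
- hole1 (a point): Centre of tooling hole 1, at the board's underside, at x -30, y -46 of the board. Hole diameter 5 mm.
- hole2 (a point): Centre of tooling hole 2, at the board's underside, at x 30, y 36 of the board. Hole diameter 5 mm.
- tester: The board tester, fixed on the bench on screw feet (place and yaw vary; origin 0 to 6 mm above the bench): a dark grey box with a brown top plate, 170 (x) by 260 mm (y), top at z 50. Origin: centre of its underside; z up. Nest for the board on the -y side, toggle clamp on the +y side, in the plane x = 0: its bar pivots at y 60, z 86 and stands upright to z 205, its foot out over y 28, z 195.
- nest (a point): Where the board's origin belongs on the free spring probes, at x 0, y -50, z 60 of the tester; axes as the tester's, and the board's must point the same way. The field of gold probes under the board is sprung: it carries up to 12 N without giving, then gives 1 mm per 6 N, 4.5 mm at most.
- pin1 (a point): Tip of tooling pin 1 (for hole 1), at x -30, y -96, z 66 of the tester. Steel, 4 mm thick, its end chamfered over the last 1 mm to 3.2 mm. The board's underside, lying on the free probes, is 6 mm below this tip.
- pin2 (a point): Tip of tooling pin 2 (for hole 2), at x 30, y -14, z 66 of the tester; same shape as pin 1.
- clamp_handle: The clamp's handle. Origin: its pivot pin, at y 118, z 90 of the tester; y along the handle. 60 to 135 mm out it is a red round grip 18 mm thick, ball-ended at 143 mm. Open, it slopes up at 53 degrees towards the tester's +y; home, it is level within 1.5 degrees, on a rigid stop screw whose setting varies. It swings with 1 to 3 N until the foot meets the board, 11 to 14 degrees above level.
- clamp_grip (a point): Point on the red grip's centre line, 110 mm from the handle's pivot; it swings on an arc from y 184, z 178 of the tester (open) to y 228, z 87 to 93 (home). Under load a slow push there rises to 6 to 13 N, then fades to nothing at dead centre, 2 to 3 degrees above level (z 94 to 95); past it the handle snaps down to its stop and stays. Let go sooner, it springs back.
- clamp_spindle: The clamp's spindle with its black rubber foot, 18 mm across, on the bar. Origin: centre of the foot's underside. Its setting along the bar varies by 1.4 mm from run to run, and with it where the load begins and how much push the handle takes. Locked, it holds the board 1.5 to 3.5 mm below its free height, with 17 to 30 N.
- clamp_bar (a joint): Angle of the clamp's bar: 0 fully open (upright), growing as it comes down; it falls the last part by its own weight and rests on the board at about 1.44 rad; 1.48 rad locked.
- scrap_board: Blue circuit board, bystander.
- screwdriver: Yellow screwdriver, bystander.
- mug: Blue mug, 92 mm tall, bystander.
- multimeter: Yellow multimeter, bystander.
- hard_drive: Small aluminium disk drive, bystander.
- screw_tray: Blue tray with three compartments, bystander.
- solder_reel: Reel of solder, 40 mm tall, bystander.

How it is judged (in metres and radians):
On the way, in this order (a step that is already met when the one before it is completed fails the run):
1. the board lies on the probes with both pins through its holes, let go, the clamp still open (horizontal distance between hole1 and pin1 below 0.002 m and horizontal distance between hole2 and pin2 below 0.002 m and angle between board's own z axis and vertical below 0.06 rad and z of board in the frame of nest between -0.0015 and 0.002 m and contact force between the fingers and board below 0.05 N and value of joint clamp_bar below 1 rad), for 0.2 s.
2. the handle is over centre and home, the foot pressing on the board (horizontal distance between hole1 and pin1 below 0.002 m and horizontal distance between hole2 and pin2 below 0.002 m and angle between board's own z axis and vertical below 0.06 rad and z of clamp_grip in the frame of tester below 0.094 m and contact force between clamp_spindle and board above 12 N), for 0.2 s.
At the end, for the whole second after the job is handed in: The handle is past dead centre and down on its stop (grip point under 94 mm in the tester's frame), untouched and at rest; the foot presses the board with over 12 N and holds it at least 0.8 mm below its free height on the probes, flat within 0.06 rad, each tooling hole within 2 mm of its pin (all of step 2 and z of board in the frame of nest below -0.0008 m and linear speed of board below 0.02 m/s and velocity of joint clamp_bar between -0.05 and 0.05 rad/s).
It fails at once if the tester or its clamp is pushed with more than 25 N (contact force between the fingers and tester above 25 N).
It fails at once if the board is forced onto the tester by hand (more than 25 N while held) (contact force between board and tester above 25 N and contact force between the fingers and board above 1 N).
It fails at once if the board is dropped (linear speed of board above 0.45 m/s and contact force between the fingers and board below 0.05 N).
It fails at once if another thing on the bench is moved by more than 15 mm (distance of any of scrap_board, screwdriver, mug, multimeter, hard_drive, screw_tray, solder_reel from where it was at the start of the episode above 0.015 m).
It also fails if it takes over 67 s, if anything falls off the work surface, if the arm or the gripper's body presses on something with over 40 N, if the wrist force passes 120 N, or if a joint passes its speed limit or range.

## Robot

A 6-joint arm with a two-finger parallel gripper is mounted at the origin on the work surface. World frame = base frame: x ahead of the robot, y to its left, z up, the work surface at z = 0. Lengths are in mm, angles in rad, forces in N, time in s.
With the tool pointing down it reaches from about 275 to 750 mm from the base axis. Payload 10.2 kg.
Tool frame: the origin (TCP) lies midway between the tips of the shut fingers; the grasp point (between the pads) lies 19 mm behind it; z points along the fingers, y is the direction in which the jaws open and shut (so a half turn about z gives the same grasp; the last joint's range is limited). The gripper opens to 85 mm and grips with 20 to 120 N. Pads are 22 mm wide; open, the fingers measure 114 mm over their backs; the gripper's body (76 mm by 85 mm) begins 54 mm behind the grasp point. The pads swing forward as they close: fully open they stand 13 mm farther back than shut.
Start: joints at [1.007, 0.313, 1.498, -0, 1.331, -0.223], TCP at [175.489, 494.808, 231.294] pointing down, gripper open.
Joint ranges: [-2.94, 2.94], [-0.97, 2.17], [0.19, 2.56], [-1.23, 4.37], [0.02, 3.11], [-2.88, 2.88]. Speed limits (rad/s): [2.39, 2.39, 3.01, 3.14, 3.14, 3.14].

## Interface

Orientations are given as a unit quaternion [w, x, y, z].
In Python, from rig import sense, optics, ctrl gives the robot as it stands.
- The arm moves only by the tool play_rows, never from a script. Its argument "plan" is a list of rows, each a list of 7 numbers: the shift along the world's x, y, z in mm, then the turn, a rotation vector about the world's x, y, z in rad, then the opening, from -1 (shut) to 1 (fully open), so that 0 is half open. A call has 1 to 5 rows; each row shifts and turns the pose as measured when the row begins; what a row does not reach is not made up. A row lasts 1/12 s, in which the tool goes at most 41.7 mm and 7.16 degrees, less where a joint would pass 70% of its speed; a pose out of reach is approached as far as the arm can. A call is refused whole if a number of a shift passes 41.7 or a number of a turn 0.125, either way. A call with a gripper value outside its range is refused whole. The fingers move at their own pace and stop on an object; "grip_force" is the grip in N (left out, the last holds). Time passes only in rows, so rows that do not move let the fingers close. It gives the time, the measured TCP pose, the force and the opening at its end, in the units of the state.
- sense(): the state, without advancing time (a new reading comes with each control period).
- optics.capture(name): name is "side" or "top"; returns a dict with "img" (420x560x3 uint8, blue, green, red), "fx", "fy", "cx", "cy" (pixels), "dist" ([k1, k2, p1, p2, k3] as OpenCV has them; the pictures are not rectified), "world_to_cam" (4x4, takes a point from world to camera coordinates). Camera axes: x right, y up, looking along -z (the intrinsics and any distortion apply to the point x, -y, -z); pixel columns grow to the right and rows downward; lengths in mm; the calibration is good to about 2 mm. A picture is of the moment at which its call begins. There is no depth.
- ctrl.finish_job(): hands the job in, once; it reports no verdict.
The state is a dict: "time_s": time; "joints": joint angles; "dq": joint speeds; "tau": joint torques, N m; "eef_pos": TCP position; "ee_rot": TCP orientation; "force": force on the tool from outside, world axes, zero at the start; "wrist_torque": the same for the moment, N m; "grip_width": opening from 0.0 (shut) to 1.0 (fully open).
Only numpy, scipy, OpenCV 4.12 (cv2) and the standard library are available. Lean on these libraries where they do the work, as an engineer would, in place of code of your own. Each camera call takes 0.05 s, during which the arm holds its last target. There are 200 camera calls.

## Working session

There is one attempt and no reset: what is moved stays moved. The work goes in short steps, Python scripts to look and compute and a tool call to move; the robot and the scene stay as the last step left them, time stands still between calls to the robot, and variables do not carry over. Pictures are saved under pics/ and viewed, about 8 in all and at most 12, crops included, and the job is handed in when it is done.

Besides the shell and the picture viewer there is one more tool, called after "Request:" by a JSON object that holds its "method" and its "body", one argument or row to a line. play_rows: Moves the arm, as the interface text tells. Its arguments: {"type":"object","properties":{"plan":{"type":"array"},"grip_force":{"type":"number"}},"required":["plan"]}

```bash
mkdir -p pics; ls
python3 - <<'E'
from rig import sense, optics
import cv2,pickle
for n in("top","side"):
    c=optics.capture(n); pickle.dump(c,open(f'pics/{n}0.pkl','wb'))
    cv2.imwrite(f'pics/{n}0.png',cv2.resize(c['img'],(800,600),interpolation=cv2.INTER_CUBIC))
    print(n,c['fx'],c['fy'],c['cx'],c['cy'],c['dist'],c['world_to_cam'])
print(sense())
E
```

```text
pics
top 522.0843508426366 522.0843508426366 276.6268371841155 209.94693048640679 [-0.14797185  0.          0.          0.          0.        ] [[ 1.13993670e-02 -9.99935008e-01  1.85555834e-04  5.95246149e+01]
 [ 9.98623220e-01  1.13939143e-02  5.12039308e-02 -5.81878548e+02]
 [-5.12027171e-02 -3.98392035e-04  9.98688201e-01 -1.42408575e+03]
 [ 0.00000000e+00  0.00000000e+00  0.00000000e+00  1.00000000e+00]]
side 525.96787856334 525.96787856334 280.90989150850777 210.48626288872498 [-0.14700118  0.          0.          0.          0.        ] [[-9.28844968e-01 -3.70122666e-01  1.60074460e-02  5.54632769e+02]
 [ 2.91509821e-01 -7.03530528e-01  6.48125621e-01 -2.06643940e+02]
 [-2.28624256e-01  6.06674549e-01  7.61365183e-01 -1.53304706e+03]
 [ 0.00000000e+00  0.00000000e+00  0.00000000e+00  1.00000000e+00]]
{'time_s': 0.1, 'joints': array([ 1.00659951e+00,  3.13400889e-01,  1.49838228e+00,  4.33816420e-05,
        1.33103147e+00, -2.23358854e-01]), 'dq': array([-6.86904146e-04, -5.99739159e-05, -2.63358472e-03,  6.86707623e-04,
        1.19538407e-03,  4.53345399e-04]), 'tau': array([ 1.62620174e-03, -4.12896216e+01, -2.60138583e+01, -1.90317141e-04,
        3.06878937e-03, -7.06817082e-05]), 'eef_pos': array([175.3428085 , 494.59549799, 230.78084197]), 'ee_rot': array([-2.53881457e-04,  1.69600332e-01,  9.85512736e-01, -5.56150554e-04]), 'force': array([-0.49218868,  0.10208959,  0.87071769]), 'wrist_torque': array([-0.00275432,  0.02616988,  0.03113054]), 'grip_width': 1.002166391568018}
```

View pics/top0.png

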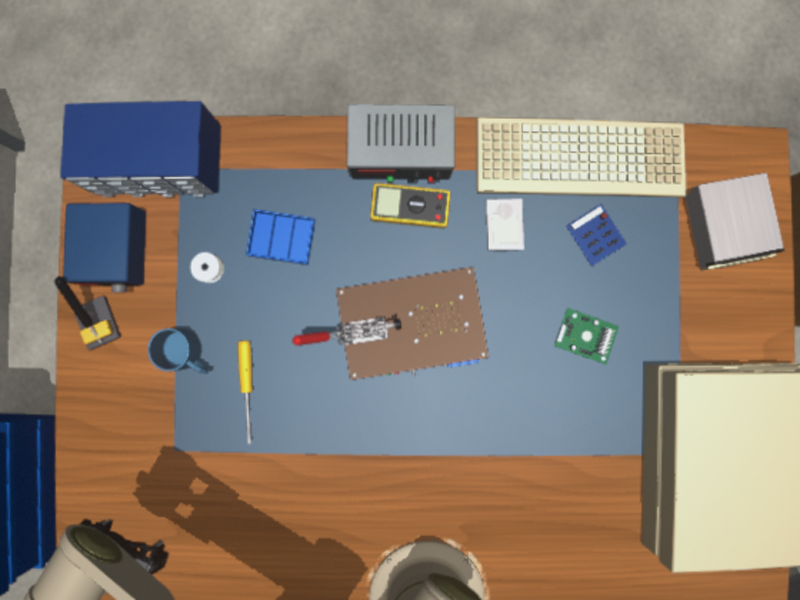

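View pics/side0.png

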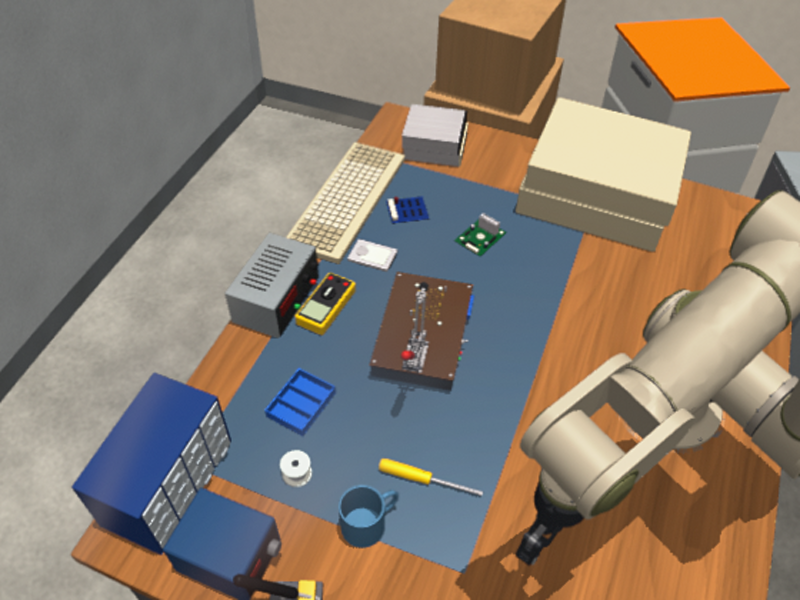

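```bash
cat > h.py <<'E'
import numpy as np,cv2,pickle
def crop(img,x0,y0,w,h,s):
    o=cv2.resize(img[y0:y0+h,x0:x0+w],None,fx=s,fy=s,interpolation=cv2.INTER_CUBIC)
    for k in range(0,w,10):
        cv2.line(o,(int(k*s),0),(int(k*s),6),(255,255,255),1); cv2.putText(o,str(x0+k),(int(k*s),16),0,.35,(0,255,255),1)
    for k in range(0,h,10):
        cv2.line(o,(0,int(k*s)),(6,int(k*s)),(255,255,255),1); cv2.putText(o,str(y0+k),(8,int(k*s)+4),0,.35,(0,255,255),1)
    return o
def load(n): return pickle.load(open(f'pics/{n}.pkl','rb'))
def project(c,P):
    P=np.atleast_2d(P).astype(float);W=c['world_to_cam'];q=P@W[:3,:3].T+W[:3,3]
    q=q*[1,-1,-1]
    K=np.array([[c['fx'],0,c['cx']],[0,c['fy'],c['cy']],[0,0,1]])
    return cv2.projectPoints(q,np.zeros(3),np.zeros(3),K,np.array(c['dist']))[0].reshape(-1,2)
def ray(c,uv):
    K=np.array([[c['fx'],0,c['cx']],[0,c['fy'],c['cy']],[0,0,1]])
    n=cv2.undistortPoints(np.array(uv,float).reshape(-1,1,2),K,np.array(c['dist'])).reshape(-1,2)
    d=np.c_[n[:,0],-n[:,1],-np.ones(len(n))]@c['world_to_cam'][:3,:3]
    o=-c['world_to_cam'][:3,:3].T@c['world_to_cam'][:3,3]
    return o,d
def atz(c,uv,z):
    o,d=ray(c,uv); return o+d*((z-o[2])/d[:,2])[:,None]
E
python3 - <<'E'
from h import *
t=load('top0')['img'];s=load('side0')['img']
cv2.imwrite('pics/a.png',crop(t,233,183,113,85,7))
cv2.imwrite('pics/b.png',np.hstack([crop(t,386,208,50,60,8),crop(s,312,138,50,60,8)]))
cv2.imwrite('pics/c.png',crop(s,255,182,84,92,6.5))
E
```

```text
(no output)
```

View pics/a.png

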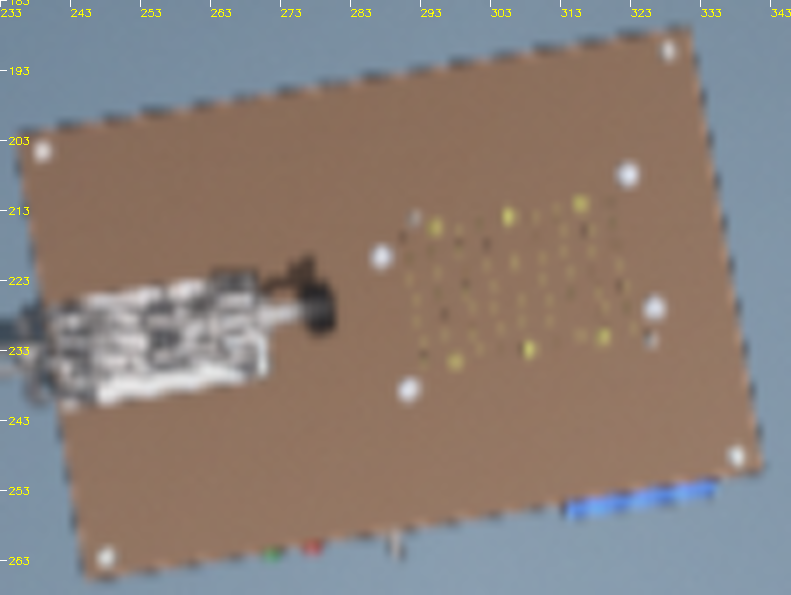

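View pics/b.png

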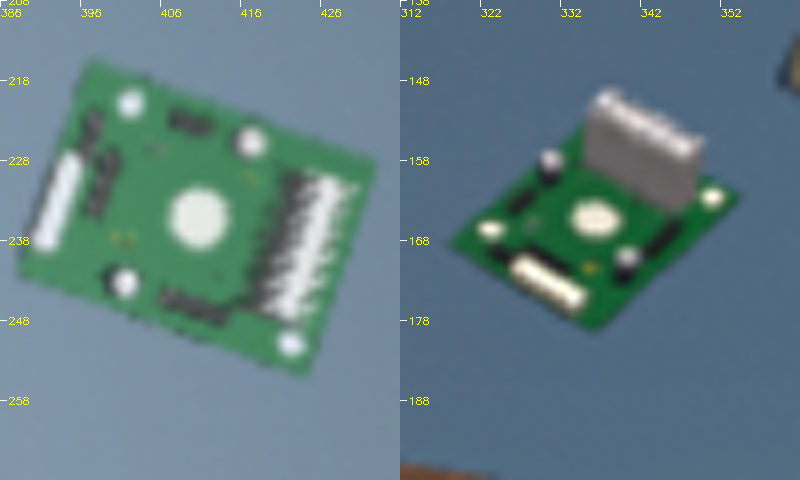

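View pics/c.png

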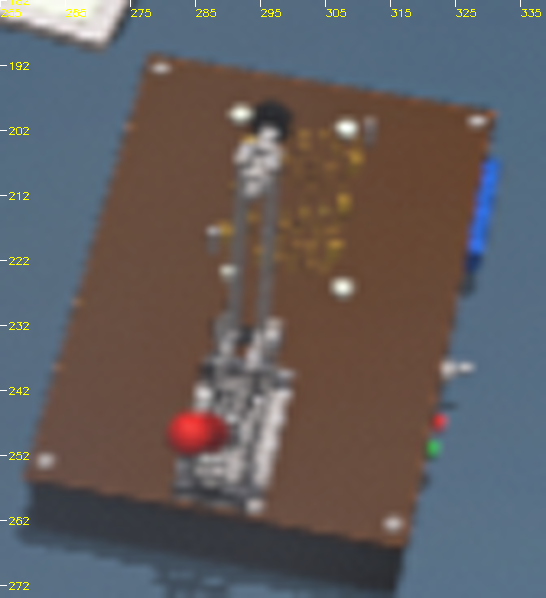

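```bash
cat > fit.py <<'E'
from h import *
from scipy.optimize import least_squares
T=load('top0');S=load('side0')
px=lambda l,x0,y0,s:(np.array(l,float)+.5)/s-.5+[x0,y0]
tb=px([(93,60),(377,160),(307,377),(17,273),(130,104),(291,344),(199,218)],386,208,8)
tbP=np.array([(40,55,2.4),(40,-55,2.4),(-40,-55,2.4),(-40,55,2.4),(30,36,2.4),(-30,-46,2.4),(0,0,2.4)])
sb=px([(47,243),(197,332),(343,195),(90,229),(312,196),(196,219)],312,138,8)
sbP=np.array([(40,55,2.4),(-40,55,2.4),(-40,-55,2.4),(30,36,2.4),(-30,-46,2.4),(0,0,2.4)])
tt=px([(20,130),(690,28),(762,470),(85,578),(416,217),(652,338)],233,183,7)
ttP=np.array([(85,130,50),(85,-130,50),(-85,-130,50),(-85,130,50),(30,-14,66),(-30,-96,66)])
st=px([(148,54),(496,112),(407,546),(28,482),(370,119),(213,227)],255,182,6.5)
stP=np.array([(85,-130,50),(-85,-130,50),(-85,130,50),(85,130,50),(-30,-96,66),(30,-14,66)])
def tf(P,x,y,a,z=0):
    c,s=np.cos(a),np.sin(a); return np.c_[P[:,0]*c-P[:,1]*s+x,P[:,0]*s+P[:,1]*c+y,P[:,2]+z]
if __name__=='__main__':
    def res(v,full=False):
        b=(v[0],v[1],v[2]);t=(v[3],v[4],v[5],v[6]);o1=v[7:9];o2=v[9:11]
        R=[project(T,tf(tbP,*b))+o1-tb,project(S,tf(sbP,*b))+o2-sb,project(T,tf(ttP,*t))+o1-tt,project(S,tf(stP,*t))+o2-st]
        if full:return R
        return np.r_[np.concatenate([r.ravel() for r in R])/.4,v[7:]/.7,(v[6]-3)/3]
    r=least_squares(res,[520,-270,-.2,520,30,.15,3,0,0,0,0])
    np.set_printoptions(precision=3,suppress=True);print(r.x)
    for q in res(r.x,True):print(q)
E
python3 fit.py
```

```text
[ 513.589 -306.973   -0.328  534.81    37.242    0.17     1.222    0.933
   -0.965    0.484    0.462]
[[-0.447 -0.22 ]
 [ 0.367  0.254]
 [ 0.124  0.052]
 [-0.1    0.161]
 [ 0.109 -0.104]
 [ 0.299 -0.244]
 [ 0.018  0.001]]
[[-0.023  0.046]
 [-0.307 -0.065]
 [-0.011  0.218]
 [ 0.208  0.258]
 [ 0.083  0.104]
 [ 0.003  0.102]]
[[-0.009  0.941]
 [-0.443  0.327]
 [-0.469 -0.468]
 [ 0.525 -0.49 ]
 [-0.323 -0.015]
 [ 0.043  0.121]]
[[ 0.548  0.143]
 [-0.61   0.002]
 [-0.456 -0.559]
 [-0.009 -1.282]
 [ 0.187  0.519]
 [ 0.229  0.363]]
```

Request:
{"method": "play_rows", "body": {
  "plan": [
    [15, -37.8, 0, 0, 0, 0, 0.1],
    [15, -37.8, 0, 0, 0, 0, 0.1],
    [15, -37.8, 0, 0, 0, 0, 0.1],
    [15, -37.8, 0, 0, 0, 0, 0.1],
    [15, -37.8, 0, 0, 0, 0, 0.1]
  ],
  "grip_force": 40
}}

```text
time_s: 0.52
eef_pos: [248.1, 303.2, 227.6]
ee_rot: [-0.002, 0.164, 0.986, -0.002]
force: [1.9, -0.5, 0.8]
grip_width: 0.548
```

Request:
{"method": "play_rows", "body": {
  "plan": [
    [15, -37.8, 0, 0, 0, 0, 0.1],
    [15, -37.8, 0, 0, 0, 0, 0.1],
    [15, -37.8, 0, 0, 0, 0, 0.1],
    [15, -37.8, 0, 0, 0, 0, 0.1],
    [15, -37.8, 0, 0, 0, 0, 0.1]
  ]
}}

```text
time_s: 0.93
eef_pos: [321.5, 108.0, 227.1]
ee_rot: [-0.001, 0.163, 0.987, -0.002]
force: [1.3, 0.1, 0.6]
grip_width: 0.549
```

Request:
{"method": "play_rows", "body": {
  "plan": [
    [15, -37.8, 0, 0, 0, 0, 0.1],
    [15, -37.8, 0, 0, 0, 0, 0.1],
    [15, -37.8, 0, 0, 0, 0, 0.1],
    [15, -37.8, 0, 0, 0, 0, 0.1],
    [15, -37.8, 0, 0, 0, 0, 0.1]
  ]
}}

```text
time_s: 1.35
eef_pos: [395.0, -87.3, 227.3]
ee_rot: [-0.001, 0.164, 0.986, -0.002]
force: [0.7, 1.1, 0.5]
grip_width: 0.551
```

Request:
{"method": "play_rows", "body": {
  "plan": [
    [16, -37, -10, 0, 0, 0, 0.1],
    [16, -37, -10, 0, 0, 0, 0.1],
    [16, -37, -10, 0, 0, 0, 0.1],
    [16, -37, -10, 0, 0, 0, 0.1],
    [16, -37, -10, 0, 0, 0, 0.1]
  ]
}}

```text
time_s: 1.77
eef_pos: [472.7, -274.2, 178.0]
ee_rot: [0.001, 0.166, 0.986, -0.002]
force: [-0.2, -0.5, 0.3]
grip_width: 0.552
```

Request:
{"method": "play_rows", "body": {
  "plan": [
    [14, -33, -10, 0, 0, 0.02, 0.1],
    [13, -25, -25, 0, 0, 0, 0.1],
    [2, -3, -30, 0, 0, 0, 0.1],
    [0, 0, -20, 0, 0, 0, 0.1],
    [0, 0, 0, 0, 0, 0, 0.1]
  ]
}}

```text
time_s: 2.18
eef_pos: [502.2, -345.4, 84.2]
ee_rot: [-0.001, 0.159, 0.987, -0.001]
force: [-1.0, 0.9, -0.9]
grip_width: 0.546
```

Run:
```python
from h import *
from rig import sense,optics
c=optics.capture('side');pickle.dump(c,open('pics/side1.pkl','wb'))
t=optics.capture('top');pickle.dump(t,open('pics/top1.pkl','wb'))
print(sense()['eef_pos'],sense()['ee_rot'])
cv2.imwrite('pics/d.png',np.hstack([crop(t['img'],382,200,65,70,6),crop(c['img'],312,118,66,70,6)]))
```

```text
[ 503.40666442 -345.87603942   88.41933205] [ 0.00159135  0.15838543  0.98737143 -0.00302848]
```

View pics/d.png

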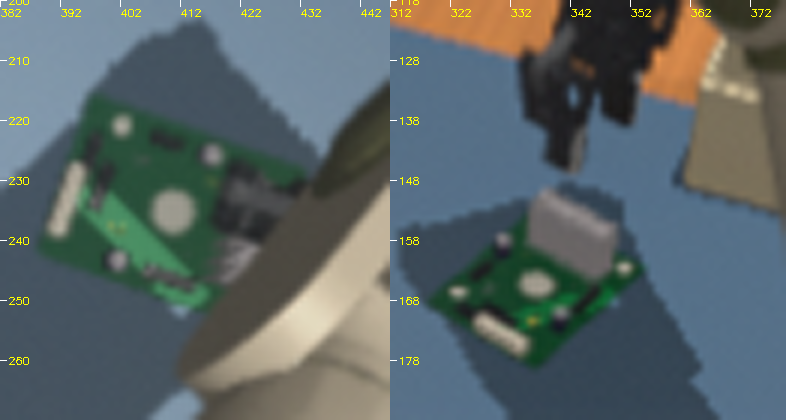

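Request:
{"method": "play_rows", "body": {
  "plan": [
    [0, 8.5, -5, 0, 0, 0, 0.1],
    [0, 0, -20, 0, 0, -0.01, 0.1],
    [0, 0, -20, 0, 0, 0, 0.1],
    [0, 0, -10, 0, 0, 0, 0.1],
    [0, 0, 0, 0, 0, 0, 0.1]
  ]
}}

```text
time_s: 2.7
eef_pos: [506.6, -335.8, 40.5]
ee_rot: [0.007, 0.162, 0.987, -0.007]
force: [-0.2, 0.5, 0.1]
grip_width: 0.553
```

```bash
cat >> h.py <<'E'
from scipy.spatial.transform import Rotation as Ro
def st(yaw_tooly=None):
    from rig import sense
    s=sense();q=Ro.from_quat(np.array(s['ee_rot'])[[1,2,3,0]]);M=q.as_matrix()
    a=np.arctan2(M[1,1],M[0,1])
    print('t',s['time_s'],'p',np.round(s['eef_pos'],1),'yaw',round(a,4),'F',np.round(s['force'],1),'grip',round(s['grip_width']*85,1))
    ya=a if yaw_tooly is None else yaw_tooly
    y=np.array([np.cos(ya),np.sin(ya),0]);z=np.array([0,0,-1.]);D=np.c_[np.cross(y,z),y,z]
    print('turn to level/yaw',np.round((Ro.from_matrix(D)*q.inv()).as_rotvec(),4))
    return s
E
python3 -c "
from h import *
st(1.243);st(1.243)"
```

```text
t 2.7 p [ 506.6 -335.8   40.5] yaw 1.2447 F [-0.2  0.5  0.1] grip 47.0
turn to level/yaw [ 0.0162  0.0124 -0.0018]
t 2.7 p [ 506.6 -335.8   40.5] yaw 1.2447 F [-0.2  0.5  0.1] grip 47.0
turn to level/yaw [ 0.0162  0.0124 -0.0018]
```

Request:
{"method": "play_rows", "body": {
  "plan": [
    [-2, -1, 0, 0.015, 0.01, 0, 0.1],
    [0, 0, 0, 0, 0, 0, 0.1]
  ]
}}

```text
time_s: 2.87
eef_pos: [505.3, -336.4, 42.9]
ee_rot: [0.002, 0.162, 0.987, -0.0]
force: [0.0, -1.2, 0.3]
grip_width: 0.551
```

```bash
python3 -c "
from h import *
st(1.243)"
```

```text
t 2.8667 p [ 505.3 -336.4   42.9] yaw 1.246 F [ 0.  -1.2  0.3] grip 46.8
turn to level/yaw [ 0.0016  0.0033 -0.003 ]
```

Request:
{"method": "play_rows", "body": {
  "plan": [
    [-1.5, -1, -14, 0, 0, 0, 0.1],
    [0, 0, -12, 0, 0, 0, 0.1],
    [0, 0, -6, 0, 0, 0, 0.1],
    [0, 0, -2, 0, 0, 0, 0.1],
    [0, 0, 0, 0, 0, 0, 0.1]
  ]
}}

```text
time_s: 3.28
eef_pos: [505.7, -339.2, 12.2]
ee_rot: [0.005, 0.162, 0.987, -0.003]
force: [0.9, 0.3, -0.9]
grip_width: 0.546
```

```bash
python3 -c "
from h import *
st(1.243)"
```

```text
t 3.2833 p [ 505.7 -339.2   12.2] yaw 1.2459 F [ 0.9  0.3 -0.9] grip 46.4
turn to level/yaw [ 0.0066  0.0088 -0.0029]
```

Request:
{"method": "play_rows", "body": {
  "plan": [
    [-1.5, 1, -4, 0.006, 0.008, -0.003, 0.1],
    [0, 0, 0, 0, 0, 0, -0.3],
    [0, 0, 0, 0, 0, 0, -1],
    [0, 0, 0, 0, 0, 0, -1],
    [0, 0, 0, 0, 0, 0, -1]
  ],
  "grip_force": 50
}}

```text
time_s: 3.7
eef_pos: [504.8, -338.6, 9.4]
ee_rot: [0.001, 0.163, 0.987, -0.001]
force: [0.1, -0.6, -0.2]
grip_width: 0.201
```

Request:
{"method": "play_rows", "body": {
  "plan": [
    [0, 0, 0, 0, 0, 0, -1],
    [0, 0, 0, 0, 0, 0, -1],
    [0, 0, 0, 0, 0, 0, -1]
  ]
}}

```text
time_s: 3.95
eef_pos: [504.7, -338.4, 9.4]
ee_rot: [0.001, 0.163, 0.987, -0.0]
force: [-1.0, 1.6, -1.4]
grip_width: 0.204
```

```bash
python3 -c "
from h import *
st(1.243)"
```

```text
t 3.95 p [ 504.7 -338.4    9.4] yaw 1.2428 F [-1.   1.6 -1.4] grip 17.3
turn to level/yaw [0.0012 0.0012 0.0002]
```

Request:
{"method": "play_rows", "body": {
  "plan": [
    [0, 0, 8, 0, 0, 0, -1],
    [0, 0, 18, 0, 0, 0, -1],
    [0, 0, 30, 0, 0, 0, -1],
    [0, 0, 35, 0, 0, 0, -1],
    [0, 10, 30, 0, 0, 0.03, -1]
  ]
}}

```text
time_s: 4.37
eef_pos: [501.0, -326.3, 129.3]
ee_rot: [-0.005, 0.149, 0.989, 0.003]
force: [1.2, -0.6, -0.1]
grip_width: 0.197
```

Request:
{"method": "play_rows", "body": {
  "plan": [
    [3, 18, 15, 0, 0, 0.05, -1],
    [4, 25, 3, 0, 0, 0.06, -1],
    [5, 30, 0, 0, 0, 0.06, -1],
    [5, 30, 0, 0, 0, 0.06, -1],
    [5, 30, 0, 0, 0, 0.06, -1]
  ]
}}

```text
time_s: 4.78
eef_pos: [524.4, -194.4, 160.1]
ee_rot: [0.002, 0.002, 1.0, -0.002]
force: [0.9, -1.2, -1.7]
grip_width: 0.2
```

Request:
{"method": "play_rows", "body": {
  "plan": [
    [5, 30, 0, 0, 0, 0.06, -1],
    [5, 30, 0, 0, 0, 0.06, -1],
    [5, 30, 0, 0, 0, 0.05, -1],
    [3, 15, 0, 0, 0, 0.02, -1],
    [0, 0, 0, 0, 0, 0, -1]
  ]
}}

```text
time_s: 5.2
eef_pos: [542.7, -79.2, 164.2]
ee_rot: [0.004, -0.102, 0.995, -0.002]
force: [0.7, -0.4, -1.0]
grip_width: 0.2
```

```bash
python3 -c "
from h import *
st(1.741)"
```

```text
t 5.2 p [542.7 -79.2 164.2] yaw 1.7743 F [ 0.7 -0.4 -1. ] grip 17.0
turn to level/yaw [ 0.0039  0.0085 -0.0334]
```

Request:
{"method": "play_rows", "body": {
  "plan": [
    [2, 12, -10, 0.004, 0.008, -0.015, -1],
    [2, 15, -20, 0, 0, -0.015, -1],
    [2, 9, -25, 0, 0, 0, -1],
    [0, 2, -14, 0, 0, 0, -1],
    [0, 0, 0, 0, 0, 0, -1]
  ]
}}

```text
time_s: 5.62
eef_pos: [549.6, -41.7, 96.6]
ee_rot: [0.003, -0.085, 0.996, -0.002]
force: [-1.4, -1.0, -1.3]
grip_width: 0.203
```

```bash
python3 -c "
from h import *
st(1.741)"
```

```text
t 5.6167 p [549.6 -41.7  96.6] yaw 1.7406 F [-1.4 -1.  -1.3] grip 17.2
turn to level/yaw [0.003  0.0063 0.0004]
```

Request:
{"method": "play_rows", "body": {
  "plan": [
    [-0.5, -1.5, -8, 0.003, 0.006, 0, -1],
    [0, 0, 0, 0, 0, 0, -1],
    [0, 0, 0, 0, 0, 0, -1]
  ]
}}

```text
time_s: 5.87
eef_pos: [549.6, -45.5, 89.9]
ee_rot: [0.001, -0.084, 0.996, -0.0]
force: [-0.2, 0.1, -0.4]
grip_width: 0.201
```

Run:
```python
from h import *
from rig import optics
c=optics.capture('side');pickle.dump(c,open('pics/side2.pkl','wb'))
t=optics.capture('top');pickle.dump(t,open('pics/top2.pkl','wb'))
st(1.741)
cv2.imwrite('pics/e.png',np.hstack([crop(t['img'],280,190,66,90,6),crop(c['img'],272,180,66,90,6)]))
```

```text
t 5.9667 p [549.5 -45.4  89.9] yaw 1.7386 F [ 0.6 -0.1 -0.4] grip 17.1
turn to level/yaw [0.0006 0.0014 0.0024]
```

View pics/e.png

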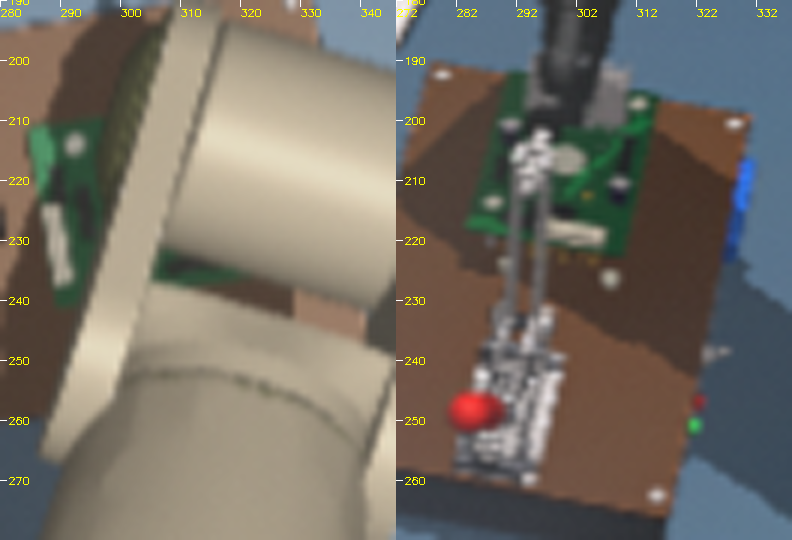

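```bash
cat > fit2.py <<'E'
from fit import *
np.set_printoptions(precision=3,suppress=True)
o1=np.array([.933,-.965]);o2=np.array([.484,.462])
t2=px([(74,145),(30,127),(57,303)],280,190,6);tP=np.array([(30,36,2.4),(40,55,2.4),(-40,55,2.4)])
s2=px([(96,202),(243,103),(70,225),(224,258),(261,98),(171,160)],272,180,6);sP=np.array([(30,36,2.4),(-30,-46,2.4),(40,55,2.4),(-40,55,2.4),(-40,-55,2.4),(0,0,2.4)])
def rb(v,full=0):
    R=[project(T,tf(tP,*v))+o1-t2,project(S,tf(sP,*v))+o2-s2]
    return R if full else np.r_[np.concatenate([r.ravel() for r in R])/.4,(v[3]-80.5)/1,(v[2]-.17)/.02]
b=least_squares(rb,[535,-10,.17,80]).x
w=np.array([.3]*4+[1]*2)[:,None]
def rt(v,full=0):
    R=[project(T,tf(ttP,*v))+o1-tt,project(S,tf(stP,*v))+o2-st]
    return R if full else np.r_[np.concatenate([(r*w).ravel() for r in R])/.4,(v[3]-3)/3]
t=least_squares(rt,[535,37,.17,1]).x
n=tf(np.array([[0,-50,60.]]),*t)[0]
print('board',b,'tester',t,'nest',n)
H=tf(np.array([[-30,-46,0],[30,36,0.]]),*b);P=tf(np.array([[-30,-96,66],[30,-14,66.]]),*t)
print('pin-hole',P-H)
print(*rb(b,1),*rt(t,1),sep='\n')
# predicted board from grip
E
python3 fit2.py
```

```text
board [543.517 -12.558   0.164  80.303] tester [535.084  37.098   0.171   2.522] nest [543.571 -12.176  62.522]
pin-hole [[  0.398   0.232 -11.781]
 [ -0.224   0.543 -11.781]]
[[ 0.177 -0.632]
 [-0.222 -0.296]
 [-0.072  0.519]]
[[ 0.045  0.116]
 [-0.037  0.258]
 [-0.206  0.435]
 [ 0.438 -0.368]
 [ 0.64  -0.461]
 [-0.385  0.026]]
[[-0.006  0.838]
 [-0.363  0.157]
 [-0.343 -0.588]
 [ 0.572 -0.541]
 [-0.262 -0.14 ]
 [ 0.146 -0.008]]
[[ 0.464 -0.179]
 [-0.663 -0.342]
 [-0.471 -0.894]
 [-0.063 -1.593]
 [ 0.128  0.178]
 [ 0.169  0.032]]
```

Request:
{"method": "play_rows", "body": {
  "plan": [
    [0.2, 0.4, -4, 0, 0, 0.004, -1],
    [0, 0, -3, 0, 0, 0, -1],
    [0, 0, 0, 0, 0, 0, -1],
    [0, 0, 0, 0, 0, 0, -1]
  ]
}}

```text
time_s: 6.3
eef_pos: [550.4, -45.7, 83.9]
ee_rot: [0.002, -0.086, 0.996, -0.001]
force: [-0.8, 0.4, -1.7]
grip_width: 0.201
```

```bash
python3 -c "
from h import *
st(1.742)"
```

```text
t 6.3 p [550.4 -45.7  83.9] yaw 1.7422 F [-0.8  0.4 -1.7] grip 17.1
turn to level/yaw [ 0.0015  0.0042 -0.0002]
```

Request:
{"method": "play_rows", "body": {
  "plan": [
    [-0.7, 0.7, -2, 0.001, 0.004, 0, -1],
    [0, 0, -1, 0, 0, 0, -1],
    [0, 0, 0, 0, 0, 0, -1]
  ]
}}

```text
time_s: 6.55
eef_pos: [549.7, -44.9, 80.8]
ee_rot: [-0.0, -0.086, 0.996, -0.0]
force: [0.3, -0.3, -1.6]
grip_width: 0.198
```

```bash
python3 -c "
from h import *
st(1.742)"
```

```text
t 6.55 p [549.7 -44.9  80.8] yaw 1.7423 F [ 0.3 -0.3 -1.6] grip 16.9
turn to level/yaw [ 0.0004 -0.     -0.0003]
```

Request:
{"method": "play_rows", "body": {
  "plan": [
    [0, 0, -1.2, 0, 0, 0, -1],
    [0, 0, -1.2, 0, 0, 0, -1],
    [0, 0, -1.2, 0, 0, 0, -1],
    [0, 0, 0, 0, 0, 0, -1]
  ]
}}

```text
time_s: 6.88
eef_pos: [549.7, -44.8, 76.8]
ee_rot: [-0.0, -0.086, 0.996, -0.0]
force: [-0.5, 0.2, -0.8]
grip_width: 0.2
```

```bash
python3 -c "
from h import *
st(1.742)"
```

```text
t 6.8833 p [549.7 -44.8  76.8] yaw 1.7425 F [-0.5  0.2 -0.8] grip 17.0
turn to level/yaw [ 0.0004 -0.0001 -0.0005]
```

Request:
{"method": "play_rows", "body": {
  "plan": [
    [0, -0.1, -0.8, 0, 0, 0, -1],
    [0, 0, -0.8, 0, 0, 0, -1],
    [0, 0, 0, 0, 0, 0, -1]
  ]
}}

```text
time_s: 7.13
eef_pos: [549.7, -44.9, 75.0]
ee_rot: [-0.0, -0.086, 0.996, -0.0]
force: [0.0, 0.3, -1.8]
grip_width: 0.199
```

```bash
python3 -c "
from h import *
st(1.742)"
```

```text
t 7.1333 p [549.7 -44.9  75. ] yaw 1.7425 F [ 0.   0.3 -1.8] grip 16.9
turn to level/yaw [ 0.0004 -0.0001 -0.0005]
```

Underside is about 65.6 with no contact yet (expected tip 66 to 69), so I'll continue in small steps.

Request:
{"method": "play_rows", "body": {
  "plan": [
    [0, 0, -0.8, 0, 0, 0, -1],
    [0, 0, -0.6, 0, 0, 0, -1],
    [0, 0, 0, 0, 0, 0, -1]
  ]
}}

```text
time_s: 7.38
eef_pos: [549.8, -44.9, 73.5]
ee_rot: [0.0, -0.086, 0.996, -0.0]
force: [-0.7, -0.4, -0.5]
grip_width: 0.202
```

```bash
python3 -c "
from h import *
st(1.742)"
```

```text
t 7.3833 p [549.8 -44.9  73.5] yaw 1.7426 F [-0.7 -0.4 -0.5] grip 17.1
turn to level/yaw [ 0.0005  0.0001 -0.0006]
```

Request:
{"method": "play_rows", "body": {
  "plan": [
    [-0.1, 0, -0.8, 0, 0, 0, -1],
    [0, 0, -0.6, 0, 0, 0, -1],
    [0, 0, 0, 0, 0, 0, -1]
  ]
}}

```text
time_s: 7.63
eef_pos: [549.7, -44.9, 71.9]
ee_rot: [0.0, -0.086, 0.996, -0.0]
force: [0.1, -0.0, -1.5]
grip_width: 0.202
```

```bash
python3 -c "
from h import *
st(1.742)"
```

```text
t 7.6333 p [549.7 -44.9  71.9] yaw 1.7425 F [ 0.1 -0.  -1.5] grip 17.1
turn to level/yaw [ 0.0005  0.0001 -0.0005]
```

Request:
{"method": "play_rows", "body": {
  "plan": [
    [0, 0, -0.6, 0, 0, 0, -1],
    [0, 0, -0.4, 0, 0, 0, -1],
    [0, 0, 0, 0, 0, 0, -1]
  ]
}}

```text
time_s: 7.88
eef_pos: [549.7, -44.9, 70.8]
ee_rot: [0.0, -0.086, 0.996, -0.0]
force: [0.7, -0.3, -1.5]
grip_width: 0.2
```

```bash
python3 -c "
from h import *
st(1.742)"
```

```text
t 7.8833 p [549.7 -44.9  70.8] yaw 1.7426 F [ 0.7 -0.3 -1.5] grip 17.0
turn to level/yaw [ 0.0005  0.0001 -0.0006]
```

Request:
{"method": "play_rows", "body": {
  "plan": [
    [0, 0, -0.5, 0, 0, 0, -1],
    [0, 0, -0.3, 0, 0, 0, -1],
    [0, 0, 0, 0, 0, 0, -1]
  ]
}}

```text
time_s: 8.13
eef_pos: [549.7, -44.9, 70.0]
ee_rot: [0.0, -0.086, 0.996, -0.0]
force: [0.4, -0.7, -1.2]
grip_width: 0.198
```

```bash
python3 -c "
from h import *
st(1.742)"
```

```text
t 8.1333 p [549.7 -44.9  70. ] yaw 1.7426 F [ 0.4 -0.7 -1.2] grip 16.8
turn to level/yaw [ 0.0005  0.0002 -0.0006]
```

Request:
{"method": "play_rows", "body": {
  "plan": [
    [0, 0, -0.5, 0, 0, 0, -1],
    [0, 0, 0, 0, 0, 0, -1]
  ]
}}

```text
time_s: 8.3
eef_pos: [549.8, -45.0, 69.7]
ee_rot: [0.0, -0.086, 0.996, -0.0]
force: [-0.5, 0.6, -0.5]
grip_width: 0.201
```

Request:
{"method": "play_rows", "body": {
  "plan": [
    [0, 0, -0.5, 0, 0, 0, -1],
    [0, 0, 0, 0, 0, 0, -1]
  ]
}}

```text
time_s: 8.47
eef_pos: [549.9, -45.0, 69.7]
ee_rot: [0.0, -0.086, 0.996, -0.0]
force: [-0.4, 0.5, -0.4]
grip_width: 0.198
```

Request:
{"method": "play_rows", "body": {
  "plan": [
    [-0.1, 0, -0.8, 0, 0, 0, -1],
    [0, 0, 0, 0, 0, 0, -1]
  ]
}}

```text
time_s: 8.63
eef_pos: [550.1, -45.1, 69.7]
ee_rot: [0.001, -0.086, 0.996, -0.001]
force: [0.3, -0.2, -0.9]
grip_width: 0.205
```

Run:
```python
from h import *
from rig import optics
c=optics.capture('side');pickle.dump(c,open('pics/side3.pkl','wb'))
st(1.742)
cv2.imwrite('pics/f.png',crop(c['img'],272,182,66,66,9))
```

```text
t 8.6833 p [550.2 -45.1  69.7] yaw 1.7426 F [-0.8  0.   3.1] grip 17.1
turn to level/yaw [ 0.001   0.002  -0.0006]
```

View pics/f.png

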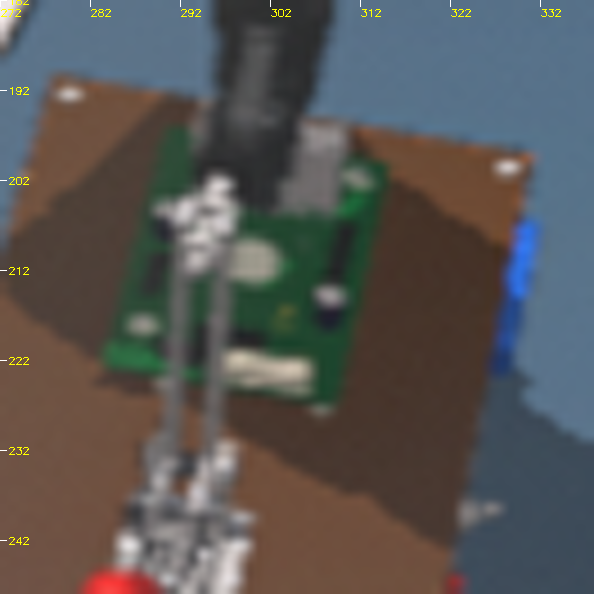

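Request:
{"method": "play_rows", "body": {
  "plan": [
    [0, 0, 0.2, 0, 0, 0, -1],
    [0, 0, 0, 0, 0, 0, -0.45],
    [0, 0, 0, 0, 0, 0, -0.3],
    [0, 0, 0, 0, 0, 0, -0.1],
    [0, 0, 0, 0, 0, 0, 0.1]
  ]
}}

```text
time_s: 9.1
eef_pos: [550.2, -45.1, 69.3]
ee_rot: [0.001, -0.086, 0.996, -0.001]
force: [-0.4, -0.4, 0.4]
grip_width: 0.546
```

Request:
{"method": "play_rows", "body": {
  "plan": [
    [0, 0, 0, 0, 0, 0, 0.1],
    [0, 0, 0, 0, 0, 0, 0.1]
  ]
}}

```text
time_s: 9.27
eef_pos: [550.2, -45.1, 69.1]
ee_rot: [0.001, -0.086, 0.996, -0.001]
force: [-0.5, -0.1, 0.5]
grip_width: 0.551
```

```bash
python3 -c "
from h import *
st(1.742)"
```

```text
t 9.2667 p [550.2 -45.1  69.1] yaw 1.7425 F [-0.5 -0.1  0.5] grip 46.8
turn to level/yaw [ 0.001   0.002  -0.0005]
```

Request:
{"method": "play_rows", "body": {
  "plan": [
    [0, 0, 3, 0, 0, 0, 0.1],
    [0, 0, 10, 0, 0, 0, 0.1],
    [0, 0, 25, 0, 0, 0, 0.1],
    [0, 0, 38, 0, 0, 0, 0.1],
    [0, 0, 40, 0, 0, 0, 0.1]
  ]
}}

```text
time_s: 9.68
eef_pos: [545.7, -44.0, 183.5]
ee_rot: [-0.006, -0.086, 0.996, 0.002]
force: [0.6, 0.5, 0.1]
grip_width: 0.549
```

Request:
{"method": "play_rows", "body": {
  "plan": [
    [0, 0, 40, 0, 0, 0, 0.1],
    [0, 0, 40, 0, 0, 0, 0.1],
    [0, 0, 20, 0, 0, 0, 0.1],
    [0, 0, 5, 0, 0, 0, 0.1],
    [0, 0, 0, 0, 0, 0, 0.1]
  ]
}}

```text
time_s: 10.1
eef_pos: [545.6, -43.7, 305.6]
ee_rot: [0.002, -0.086, 0.996, -0.001]
force: [-0.0, 0.2, -0.5]
grip_width: 0.549
```

Run:
```python
from h import *
from rig import optics
c=optics.capture('side');pickle.dump(c,open('pics/side4.pkl','wb'))
t=optics.capture('top');pickle.dump(t,open('pics/top4.pkl','wb'))
st(1.742)
cv2.imwrite('pics/g.png',np.hstack([crop(t['img'],283,195,66,82,6),crop(c['img'],272,182,66,82,6)]))
```

```text
t 10.2 p [545.2 -43.6 303.3] yaw 1.7425 F [-0.3 -0.3  0.1] grip 47.1
turn to level/yaw [ 0.0003 -0.0004 -0.0005]
```

View pics/g.png

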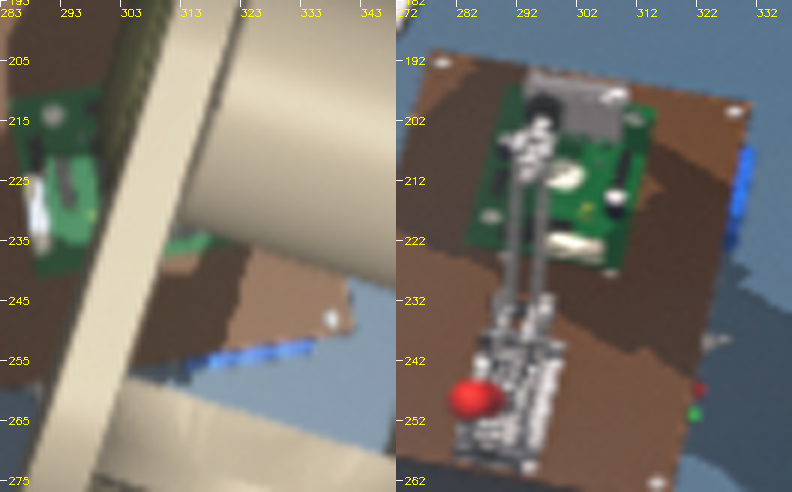

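Request:
{"method": "play_rows", "body": {
  "plan": [
    [-4, 20, 0, 0, 0, 0, -0.5],
    [-6, 36, 0, 0, 0, 0, -1],
    [-6, 38, 0, 0, 0, 0, -1],
    [-6, 38, 0, 0, 0, 0, -1],
    [-6, 38, 0, 0, 0, 0, -1]
  ]
}}

```text
time_s: 10.62
eef_pos: [513.8, 125.8, 291.6]
ee_rot: [-0.01, -0.08, 0.997, 0.001]
force: [0.5, 0.4, 0.8]
grip_width: 0.002
```

Request:
{"method": "play_rows", "body": {
  "plan": [
    [-5, 36, 0, 0, 0, 0, -1],
    [-4, 25, 0, 0, 0, 0, -1],
    [-2, 10, 0, 0, 0, 0, -1],
    [0, 0, -10, 0, 0, 0, -1],
    [0, 0, 0, 0, 0, 0, -1]
  ]
}}

```text
time_s: 11.03
eef_pos: [497.1, 205.4, 270.8]
ee_rot: [-0.019, -0.084, 0.996, 0.001]
force: [0.3, 0.4, -0.5]
grip_width: 0.004
```

```bash
python3 -c "
from h import *
st(1.742)"
```

```text
t 11.0333 p [497.1 205.4 270.8] yaw 1.7381 F [ 0.3  0.4 -0.5] grip 0.3
turn to level/yaw [ 0.0015 -0.0375  0.0038]
```

Request:
{"method": "play_rows", "body": {
  "plan": [
    [6, -5, -15, 0.001, -0.037, 0.004, -1],
    [4, -3, -20, 0, 0, 0, -1],
    [0, 0, -15, 0, 0, 0, -1],
    [0, 0, -8, 0, 0, 0, -1],
    [0, 0, 0, 0, 0, 0, -1]
  ]
}}

```text
time_s: 11.45
eef_pos: [507.9, 189.7, 205.9]
ee_rot: [-0.003, -0.082, 0.997, -0.001]
force: [0.3, 0.1, -0.3]
grip_width: -0.003
```

```bash
cat >> h.py <<'E'
def tt_(p):
    d=np.array(p)-[536,35.8,.3];c,s=np.cos(.171),np.sin(.171);print('tester frame',np.round([d[0]*c+d[1]*s,-d[0]*s+d[1]*c,d[2]],1))
E
python3 - <<'E'
from h import *
from rig import optics
tt_(st(1.742)['eef_pos'])
c=optics.capture('side')
cv2.imwrite('pics/i.png',crop(c['img'],262,182,85,85,7))
E
```

```text
t 11.45 p [507.9 189.7 205.9] yaw 1.7356 F [ 0.3  0.1 -0.3] grip -0.3
turn to level/yaw [ 0.0032 -0.0051  0.0064]
tester frame [ -1.5 156.5 205.6]
```

View pics/i.png

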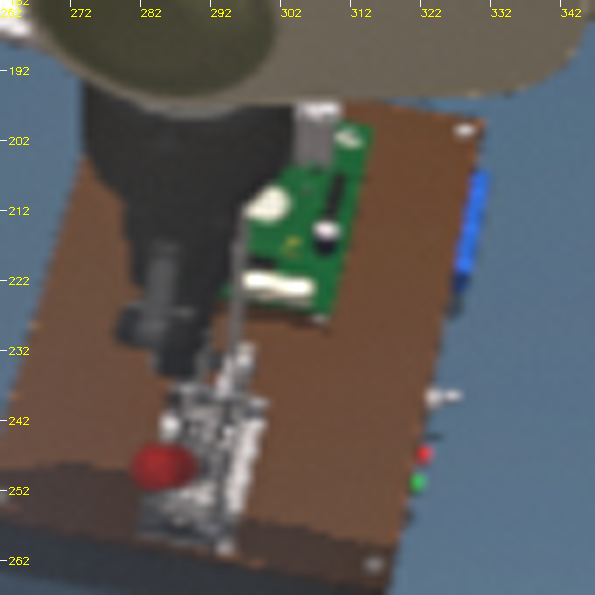

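Request:
{"method": "play_rows", "body": {
  "plan": [
    [0.5, 5, -8, 0.003, -0.005, 0.006, -1],
    [0, 2, -5, 0, 0, 0, -1],
    [0, 0, -4, 0, 0, 0, -1],
    [0, 0, 0, 0, 0, 0, -1]
  ]
}}

```text
time_s: 11.83
eef_pos: [509.9, 196.5, 190.1]
ee_rot: [0.002, -0.085, 0.996, 0.0]
force: [-0.5, 0.1, 0.2]
grip_width: 0.003
```

Run:
```python
from h import *
tt_(st(1.742)['eef_pos'])
```

```text
t 11.8333 p [509.9 196.5 190.1] yaw 1.7407 F [-0.5  0.1  0.2] grip 0.3
turn to level/yaw [-0.0006  0.0047  0.0013]
tester frame [  1.6 162.8 189.8]
```

Request:
{"method": "play_rows", "body": {
  "plan": [
    [-1.5, 2.5, -2, 0, 0.004, 0.001, -1],
    [-0.7, 3, -2.5, 0, 0, 0, -1],
    [-0.5, 3, -2.5, 0, 0, 0, -1],
    [-0.5, 3, -2.5, 0, 0, 0, -1]
  ]
}}

```text
time_s: 12.17
eef_pos: [507.0, 209.0, 181.2]
ee_rot: [0.002, -0.085, 0.996, 0.0]
force: [-0.8, -0.7, 1.4]
grip_width: 0.002
```

Request:
{"method": "play_rows", "body": {
  "plan": [
    [-0.5, 3.5, -3, 0, 0, 0, -1],
    [-0.5, 3.5, -3, 0, 0, 0, -1],
    [-0.5, 3.5, -3, 0, 0, 0, -1]
  ]
}}

```text
time_s: 12.42
eef_pos: [505.3, 220.7, 171.8]
ee_rot: [0.002, -0.086, 0.996, 0.0]
force: [0.3, -1.9, 1.2]
grip_width: -0.0
```

Run:
```python
from h import *
tt_(st(1.742)['eef_pos'])
```

```text
t 12.4167 p [505.3 220.7 171.8] yaw 1.7423 F [ 0.3 -1.9  1.2] grip -0.0
turn to level/yaw [-0.0005  0.0036 -0.0003]
tester frame [  1.2 187.4 171.5]
```

Request:
{"method": "play_rows", "body": {
  "plan": [
    [-1.2, 4.5, -5.5, 0, 0.003, 0, -1],
    [-1, 4, -5.5, 0, 0, 0, -1],
    [-0.8, 3.5, -5.5, 0, 0, 0, -1],
    [-0.6, 3, -5, 0, 0, 0, -1]
  ]
}}

```text
time_s: 12.75
eef_pos: [501.6, 237.9, 148.5]
ee_rot: [0.001, -0.086, 0.996, 0.001]
force: [0.0, 0.2, 0.5]
grip_width: 0.001
```

Run:
```python
from h import *
tt_(st(1.742)['eef_pos'])
```

```text
t 12.75 p [501.6 237.9 148.5] yaw 1.7426 F [0.  0.2 0.5] grip 0.1
turn to level/yaw [-0.0012  0.0017 -0.0006]
tester frame [  0.5 205.  148.2]
```

Request:
{"method": "play_rows", "body": {
  "plan": [
    [-0.6, 2.5, -5, 0, 0, 0, -1],
    [-0.4, 2, -5, 0, 0, 0, -1],
    [-0.3, 1.5, -4, 0, 0, 0, -1],
    [-0.2, 1, -3, 0, 0, 0, -1]
  ]
}}

```text
time_s: 13.08
eef_pos: [499.0, 246.1, 128.1]
ee_rot: [-0.0, -0.086, 0.996, 0.0]
force: [-0.5, 0.2, -0.3]
grip_width: 0.004
```

Run:
```python
from h import *
tt_(st(1.742)['eef_pos'])
```

```text
t 13.0833 p [499.  246.1 128.1] yaw 1.7432 F [-0.5  0.2 -0.3] grip 0.3
turn to level/yaw [-0.0008 -0.0011 -0.0012]
tester frame [ -0.7 213.5 127.8]
```

Request:
{"method": "play_rows", "body": {
  "plan": [
    [0, 0.7, -2, 0, 0, 0, -1],
    [0, 0.6, -2, 0, 0, 0, -1],
    [0, 0.5, -2, 0, 0, 0, -1]
  ]
}}

```text
time_s: 13.33
eef_pos: [498.9, 248.0, 121.2]
ee_rot: [-0.001, -0.086, 0.996, 0.0]
force: [-0.6, 0.5, 2.6]
grip_width: -0.001
```

Request:
{"method": "play_rows", "body": {
  "plan": [
    [0, 0.3, -1.5, 0, 0, 0, -1],
    [0, 0.3, -1.5, 0, 0, 0, -1]
  ]
}}

```text
time_s: 13.5
eef_pos: [499.2, 248.8, 118.7]
ee_rot: [-0.0, -0.086, 0.996, 0.001]
force: [-2.7, 0.5, 6.1]
grip_width: -0.002
```

Request:
{"method": "play_rows", "body": {
  "plan": [
    [-0.2, 0.2, -1.5, 0, 0, 0, -1],
    [-0.2, 0.2, -1.5, 0, 0, 0, -1]
  ]
}}

```text
time_s: 13.67
eef_pos: [499.1, 249.5, 116.9]
ee_rot: [0.001, -0.086, 0.996, 0.001]
force: [-2.1, -0.4, 6.8]
grip_width: -0.0
```

Request:
{"method": "play_rows", "body": {
  "plan": [
    [-0.2, 0.2, -1.5, 0, 0, 0, -1],
    [-0.2, 0.2, -1.5, 0, 0, 0, -1]
  ]
}}

```text
time_s: 13.83
eef_pos: [499.1, 249.9, 115.4]
ee_rot: [0.001, -0.086, 0.996, 0.001]
force: [-2.8, -1.6, 7.3]
grip_width: 0.0
```

Request:
{"method": "play_rows", "body": {
  "plan": [
    [-0.3, 0, -2, 0, 0, 0, -1],
    [-0.3, 0, -2, 0, 0, 0, -1],
    [-0.3, 0, -2, 0, 0, 0, -1]
  ]
}}

```text
time_s: 14.08
eef_pos: [498.9, 250.7, 112.0]
ee_rot: [0.003, -0.086, 0.996, 0.002]
force: [-2.6, 1.3, 7.2]
grip_width: 0.001
```

Request:
{"method": "play_rows", "body": {
  "plan": [
    [-0.3, 0, -2, 0, 0, 0, -1],
    [-0.3, 0, -2, 0, 0, 0, -1]
  ]
}}

```text
time_s: 14.25
eef_pos: [498.7, 251.3, 109.6]
ee_rot: [0.004, -0.086, 0.996, 0.003]
force: [-2.5, -0.4, 7.0]
grip_width: -0.001
```

Run:
```python
from h import *
tt_(st(1.742)['eef_pos'])
```

```text
t 14.25 p [498.7 251.3 109.6] yaw 1.7428 F [-2.5 -0.4  7. ] grip -0.1
turn to level/yaw [-0.0059  0.0084 -0.0008]
tester frame [-1.000e-01  2.187e+02  1.093e+02]
```

Request:
{"method": "play_rows", "body": {
  "plan": [
    [-0.2, 0, -1.6, -0.003, 0.004, 0, -1],
    [-0.2, 0, -1.6, -0.002, 0.004, 0, -1]
  ]
}}

```text
time_s: 14.42
eef_pos: [498.5, 251.6, 107.8]
ee_rot: [0.001, -0.086, 0.996, 0.001]
force: [-2.4, 0.2, 5.3]
grip_width: -0.001
```

Request:
{"method": "play_rows", "body": {
  "plan": [
    [-0.2, 0, -1.5, 0, 0.001, 0, -1],
    [-0.2, 0, -1.5, 0, 0.001, 0, -1]
  ]
}}

```text
time_s: 14.58
eef_pos: [498.4, 252.0, 105.6]
ee_rot: [0.001, -0.086, 0.996, 0.001]
force: [-1.4, 0.5, 3.8]
grip_width: 0.002
```

Force is fading toward dead centre; I'll continue gently.

Request:
{"method": "play_rows", "body": {
  "plan": [
    [0, 0, -1.3, 0, 0, 0, -1],
    [0, 0, -1.3, 0, 0, 0, -1]
  ]
}}

```text
time_s: 14.75
eef_pos: [498.4, 252.1, 102.9]
ee_rot: [0.001, -0.086, 0.996, 0.001]
force: [-0.5, 0.0, 1.1]
grip_width: -0.0
```

Request:
{"method": "play_rows", "body": {
  "plan": [
    [0, 0, -1.2, 0, 0, 0, -1],
    [0, 0, -1.2, 0, 0, 0, -1]
  ]
}}

```text
time_s: 14.92
eef_pos: [498.4, 251.8, 99.7]
ee_rot: [0.001, -0.086, 0.996, 0.001]
force: [0.1, 0.1, 0.4]
grip_width: 0.004
```

Request:
{"method": "play_rows", "body": {
  "plan": [
    [0, 0, -0.8, 0, 0, 0, -1],
    [0, 0, -0.8, 0, 0, 0, -1],
    [0, 0, 0, 0, 0, 0, -1]
  ]
}}

```text
time_s: 15.17
eef_pos: [498.2, 251.4, 97.0]
ee_rot: [0.0, -0.086, 0.996, 0.001]
force: [0.3, -0.1, 0.3]
grip_width: 0.003
```

Request:
{"method": "play_rows", "body": {
  "plan": [
    [0, 0, -0.8, 0, 0, 0, -1],
    [0, 0, -0.8, 0, 0, 0, -1]
  ]
}}

```text
time_s: 15.33
eef_pos: [498.5, 251.4, 95.8]
ee_rot: [0.001, -0.086, 0.996, 0.001]
force: [-1.8, -0.5, 5.7]
grip_width: 0.005
```

Request:
{"method": "play_rows", "body": {
  "plan": [
    [0, 0, -0.8, 0, 0, 0, -1],
    [0, 0, -0.8, 0, 0, 0, -1]
  ]
}}

```text
time_s: 15.5
eef_pos: [498.7, 251.5, 95.2]
ee_rot: [0.001, -0.086, 0.996, 0.001]
force: [-3.4, -1.1, 7.7]
grip_width: -0.003
```

Request:
{"method": "play_rows", "body": {
  "plan": [
    [0, 0, 3, 0, 0, 0, -1],
    [0, 0, 10, 0, 0, 0, -1],
    [0, 0, 30, 0, 0, 0, -1],
    [0, 0, 38, 0, 0, 0, -1],
    [0, 0, 38, 0, 0, 0, -1]
  ]
}}

```text
time_s: 15.92
eef_pos: [494.5, 250.2, 212.3]
ee_rot: [-0.007, -0.086, 0.996, -0.0]
force: [-0.1, 0.5, 0.7]
grip_width: -0.0
```

Request:
{"method": "play_rows", "body": {
  "plan": [
    [0, 15, 38, 0, 0, 0, -1],
    [-20, 30, 20, 0, 0, 0, -1],
    [-30, 25, 0, 0, 0, 0, -1],
    [-30, 25, 0, 0, 0, 0, -1],
    [0, 0, 0, 0, 0, 0, -1]
  ]
}}

```text
time_s: 16.33
eef_pos: [413.8, 347.4, 285.9]
ee_rot: [0.002, -0.083, 0.997, 0.003]
force: [-0.1, 0.3, -0.4]
grip_width: 0.002
```

Run:
```python
from h import *
from rig import optics
c=optics.capture('side');pickle.dump(c,open('pics/side5.pkl','wb'))
t=optics.capture('top');pickle.dump(t,open('pics/top5.pkl','wb'))
st()
cv2.imwrite('pics/j.png',np.hstack([crop(t['img'],222,185,123,85,4),crop(c['img'],262,182,75,85,4)]))
```

```text
t 16.4333 p [417.  344.7 284.9] yaw 1.7344 F [0.9 0.1 0.3] grip -0.1
turn to level/yaw [-0.0037  0.0045  0.    ]
```

View pics/j.png

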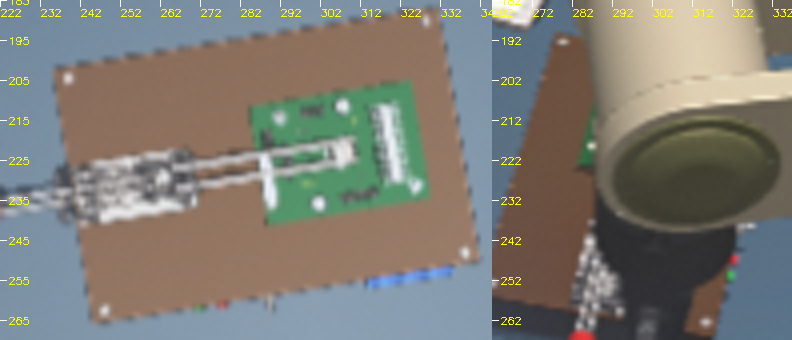

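Run:
```python
from h import *
from rig import ctrl,optics
c=optics.capture('side')
o=np.array([536,35.8,.3]);f=lambda th,r:o+Ro.from_euler('z',.171).apply([0,118+r*np.cos(th),90+r*np.sin(th)])
for d in(-1.5,2.5,12):print(d,project(c,f(np.radians(d),143))+[.48,.46])
h=c['img'].astype(int);m=((h[...,2]>120)&(h[...,1]<60)&(h[...,0]<60)).astype('uint8')
n,l,s,ce=cv2.connectedComponentsWithStats(m);print(s[1:][s[1:,4]>8])
print(ctrl.finish_job())
```

```text
-1.5 [[278.01619078 290.71783768]]
2.5 [[278.06419973 288.70647748]]
12 [[278.40224883 283.0050922 ]]
[[230 193   3   3   9]
 [217 195   4   4  10]
 [240 197   4   3   9]
 [282 266   6   5  16]]
the job is handed in; nothing more can be done
None
```

The board is seated on the tester and the clamp looks closed and locked. I handed the job in at about 16.5 s of the 67 s; the hand-in reports no verdict.

- **Board:** I gripped it by the heat sink at 50 N and aligned it over the pins using both cameras. I then lowered it in steps of about 0.5–1 mm. The underside reached the probe level, about 6 mm below the lowest possible pin-tip height, with no sign of jamming. The contact force on touchdown was about 4 N. I let go, and a picture afterwards showed it flat in the nest with the clamp still open.
- **Clamp:** I pushed the handle down its arc with the closed fingers. The force came on near 12° above level, peaked at about 8 N, then faded to nothing at dead centre. The handle dropped away from the fingers, and I met the stop a few mm lower at 6–8 N before backing off.
- **Last checks:** The final top picture shows the clamp bar down on the board, the handle pointing straight out, the board in place and the arm clear.
- **What I could not confirm:** My check of the handle angle from the side picture was inconclusive. The gripper and its shadow were in the way, and the red patch it found was too small to use. The evidence that the handle is home is therefore the force fading out, the stop I felt at the expected height, and the bar staying down. I did not measure the foot's pressing force.
- **Other things on the bench:** I did not deliberately check the bystanders after the moves. No unexpected forces showed up along the way.

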